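# Roll the ware tray home and show the notched test tile to the reader

## Robot

A 7-joint arm with a two-finger parallel gripper is mounted at the origin on the work surface. World frame = base frame: x ahead of the robot, y to its left, z up, the work surface at z = 0. Lengths are in m, angles in rad, forces in N, time in s.
With the tool pointing down it reaches from about 0.4 to 0.875 m from the base axis. Payload 19.3 kg.
Tool frame: the origin (TCP) lies at the very end of the fingers, on their centre line; the grasp point (between the pads) lies 19 mm behind it; z points along the fingers, y is the line along which they close (so a half turn about z gives the same grasp; the last joint's range is limited). The gripper opens to 85 mm and grips with 20 to 120 N. Pads are 22 mm wide; open, the fingers measure 114 mm over their backs; the gripper's body (76 mm by 85 mm) begins 54 mm behind the grasp point. The pads swing forward as they close: fully open they stand 13 mm farther back than shut.
Start: joints at [-1.233, 0.521, -0.036, 1.599, 0.021, 1.021, -0.113], TCP at [0.248, 0.574, 0.231] pointing down, gripper open.
Joint ranges: [-2.91, 2.91], [-0.3, 2.13], [-1.5, 1.42], [0.17, 2.43], [-1.26, 4.41], [0.16, 1.93], [-2.52, 2.52]. Speed limits (rad/s): [1.89, 1.89, 2.39, 2.39, 3.01, 3.01, 3.01].

## Interface

Orientations are given as [roll, pitch, yaw] about the fixed x, y, z axes, in that order (R = Rz(yaw) Ry(pitch) Rx(roll)).
In Python, from workcell import bot gives the robot as it stands.
- The arm moves only by the tool jog_arm, never from a script. Its argument "motion" is a list of rows, each a list of 5 numbers: the shift along the tool's x, y, z scaled (see below), then the turn about the tool's z scaled (see below), then the opening, from 0 (shut) to 1 (fully open). A call has 1 to 12 rows; each row shifts and turns the commanded pose from where the row before left it, along the tool's axes as they then stand; what a row does not reach is not made up. The controller multiplies each number of a shift by 30 mm and each number of a turn by 0.08 rad. A row lasts 1/10 s, in which the tool goes at most 50 mm and 8.59 degrees, less where a joint would pass 70% of its speed; a pose out of reach is approached as far as the arm can. A call with a number of a shift or a turn outside -1 to 1 is refused whole. A call with a gripper value outside its range is refused whole. The fingers move at their own pace and stop on an object; "newtons" is the grip in N (left out, the last holds). Time passes only in rows, so rows that do not move let the fingers close. It gives the time, the measured TCP pose, the force, the opening and the grip force at its end, in the units of the state.
- bot.observe(): the state, without advancing time (a new reading comes with each control period).
- bot.grab_frame(name): name is "side" or "top"; returns a dict with "pixels" (384x512x3 uint8, red, green, blue), "fovy" (degrees; the focal length in pixels is half the picture's height over the tangent of half this angle, whatever the lens; pixels are square), "cx", "cy" (the principal point, pixels), "rvec" (rotation vector, rad) and "tvec" (3), from world to camera coordinates, as OpenCV has them. Camera axes: x right, y down, z forward; pixel columns grow to the right and rows downward; lengths in m; the calibration is good to about 2 mm. A picture is of the moment at which its call begins. There is no depth.
- bot.job_done(): hands the job in; it is judged then, once.
The state is a dict: "clock": time; "qpos": joint angles; "qd": joint speeds; "joint_efforts": joint torques, N m; "position": TCP position; "tool_rot": TCP orientation; "force": force on the tool from outside, world axes, zero at the start; "moment": the same for the moment, N m; "grip_width": finger opening in m; "finger_force": force on a finger pad.
Only numpy, scipy, OpenCV 4.12 (cv2) and the standard library are available. Lean on these libraries where they do the work, as an engineer would, in place of code of your own. Each camera call takes 0.05 s, during which the arm holds its last target. There are 200 camera calls.

## Task

Push the ware tray along the rollers until it is fully home against the end stop of the bay. Then pick the fired test tile that has a notched corner off the tray and show its bare, labelled end (the end with the notch) to the reader: hold it level and label up, by its glazed part, with the bare end pointing towards the reader's post and its label about 10 cm straight above the round target disc. Finish while still holding it there; leave the un-notched tile lying on the tray, and do not disturb the things around.

Things in the scene. Friction and masses are not known exactly. Their poses are not given: they have to be found in the camera images.
- track: Fixed roller track, origin on the table under it, y along the track to the bay. Side rails: inner faces 212 mm apart, 56 mm high, y=-280 to 240 mm. 13 free rollers, 24 mm thick, tops 45 mm above the table. Bay at the +y end: cheeks 82 mm high (y=100 to 240), steel end stop 76 mm high, face at y=230. Tray home: its end meets the stop, tray origin at y=80.
- tray: Loose grey tray on the rollers, 200 (x) by 300 (y, along the track, + to the bay) by 25 mm high, 0.7 kg. Origin: centre of underside. White floor 12 mm above the underside; rim 5 mm thick, 13 mm above the floor. Push it on its outer -y end face, 150 mm behind the origin; it rolls easily (1 to 2 N).
- tile: Terracotta tile with a NOTCHED corner, lying flat, label up, on the tray floor at any yaw: 100 (x) by 42 (y) by 10 mm, 90 g. Origin: centre of underside. The +x end (x=20 to 50 mm) is bare, lighter clay with a small paper label on top; the rest is dark glaze. The 15 by 15 mm notch is cut from the corner at +x, +y. Pinch it across the 42 mm width.
- label (a point): Point on the tile's upper face, in the middle of its bare end: tile x=+35, y=0, z=+10 mm.
- tail (a point): Point on the tile's upper face near its glazed end: tile x=-45, y=0, z=+10 mm.
- plain_tile: A second tile of the same size and materials on the same tray, bare end too, but with four whole corners. It may be in either half of the tray. Origin and axes as for the notched tile. Leave it on the tray.
- reader: Fixed label reader left of the track. Origin on the table under the centre of its black target disc (64 mm wide, 12 high). Its +x axis points from the disc to its post (150 mm behind the disc centre, 200 mm high), whose white head with a lens looks down at the space above the disc; the head lies 90 mm or more behind the disc centre, 160 to 245 mm up.
- target (a point): Centre of the top of the reader's target disc, 12 mm above the table.
- cup_a: White plastic cup, 72 mm wide, 95 mm high, standing beyond the track; bystander, origin under its centre.
- cup_b: White plastic cup, 72 mm wide, 95 mm high, standing to the left of the reader; bystander, origin under its centre.
- cutter: Steel ring cutter, 72 mm wide, 60 mm high, beyond the track, towards the reader; bystander, origin under its centre.
- glaze_jar: Glaze jar, 80 mm wide, 100 mm high, to the right of the track; bystander, origin under its centre.
- test_cone: Small terracotta cone, 44 mm wide, 50 mm high, to the right of the track; bystander, origin under its centre.
Not all that is in view belongs to the job. What is shaped like the tile but green or turquoise is not meant.

How it is judged:
By the outcome, as a careful person would: the job done as asked, in the order asked, and still so for the second after the job is handed in, while the arm keeps its last pose, push and grip.
It also fails if it takes over 54 s, if anything falls off the work surface, if the arm or the gripper's body presses on something with over 40 N, if the wrist force passes 120 N, or if a joint passes its speed limit or range.

## Working session

There is one attempt and no reset: what is moved stays moved. The work goes in short steps, Python scripts to look and compute and a tool call to move; the robot and the scene stay as the last step left them, time stands still between calls to the robot, and variables do not carry over. Pictures are saved under pics/ and viewed, at most 10 in all, crops included, and the job is handed in when it is done.

Besides the shell and the picture viewer there is one more tool, called after ">>>" as name([rows], argument=value, ...), one row to a line, values as JSON. jog_arm: Moves the arm, as the interface text tells. Shifts and turns lie within -1 to 1; 1 stands for 30 mm of shift or 0.08 rad of turn. Its arguments: {"type":"object","properties":{"motion":{"type":"array","items":{"type":"array","items":{"type":"number"}}},"newtons":{"type":"number"}},"required":["motion"]}

```bash
mkdir -p pics; cat > h.py <<'E'
import numpy as np, cv2
from workcell import bot
def grab(n,fn=None):
    f=bot.grab_frame(n)
    if fn: cv2.imwrite('pics/'+fn,f['pixels'][...,::-1])
    return f
def K(f):
    h=f['pixels'].shape[0]; F=h/2/np.tan(np.radians(f['fovy'])/2)
    return np.array([[F,0,f['cx']],[0,F,f['cy']],[0,0,1.]])
def ray(f,uv,z):
    uv=np.atleast_2d(np.array(uv,float)); R=cv2.Rodrigues(np.array(f['rvec'],float))[0]; t=np.array(f['tvec'],float).ravel()
    d=np.c_[uv,np.ones(len(uv))]@np.linalg.inv(K(f)).T@R; c=-R.T@t
    return c+d*((z-c[2])/d[:,2])[:,None]
def proj(f,p):
    return cv2.projectPoints(np.atleast_2d(np.array(p,float)),np.array(f['rvec'],float),np.array(f['tvec'],float),K(f),None)[0][:,0]
E
python3 - <<'E'
from h import *
for n in('top','side'):
    f=grab(n,n+'0.png'); print(n,{k:v for k,v in f.items() if k!='pixels'}, -cv2.Rodrigues(np.array(f['rvec'],float))[0].T@np.array(f['tvec']).ravel())
print(bot.observe())
E
```

```text
top {'fovy': 50.16258212492808, 'cx': 258.24314794056164, 'cy': 187.890603018334, 'rvec': array([ 2.20401279, -2.17136894,  0.06273085]), 'tvec': array([0.04783948, 0.52065737, 1.29420876])} [0.43885971 0.04900287 1.3241412 ]
side {'fovy': 48.37977035948835, 'cx': 260.4273537530749, 'cy': 194.93333350573678, 'rvec': array([ 2.39174067, -0.55671972,  0.21908197]), 'tvec': array([-0.45377027,  0.24196243,  1.2875911 ])} [ 0.10757289 -0.77110929  1.14724132]
{'clock': 0.1, 'qpos': array([-1.23317367,  0.52194949, -0.03632   ,  1.59992007,  0.02120069,
        1.0211363 , -0.1128065 ]), 'qd': array([-0.00019767, -0.00107164, -0.00139121, -0.00235361,  0.0031529 ,
       -0.00178262,  0.00080605]), 'joint_efforts': array([ 3.70798938e-03, -9.28484988e+01,  1.98399514e+00, -3.70535338e+01,
        1.80966250e-02,  5.33351282e-03,  3.43079387e-05]), 'position': array([0.24779907, 0.57345216, 0.23079752]), 'tool_rot': array([-3.14056732e+00,  7.69148734e-05,  2.73374592e+00]), 'force': array([ 0.21418799, -0.34176243,  0.15662707]), 'moment': array([ 0.01180284,  0.00310483, -0.05352296]), 'finger_force': 0.0, 'grip_width': 0.08553615298537832}
```

View pics/top0.png

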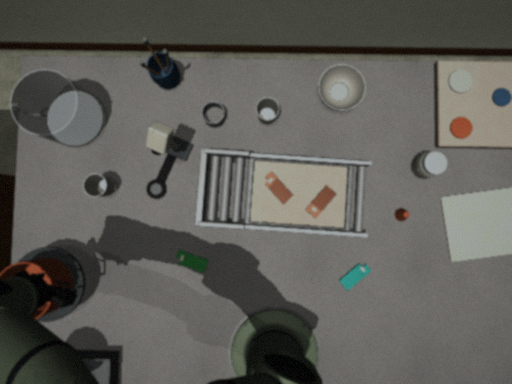

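View pics/side0.png

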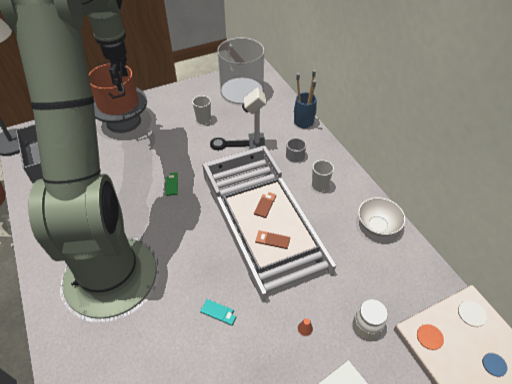

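The top view shows the track at cols 198–370 with the bay on the left (+y). The tray is at cols 250–347, the tiles at about (278,187) and (321,202), and the reader disc at (157,188) with its post near (180,140). I'll zoom in next.

```bash
python3 - <<'E'
from h import *
a=cv2.imread('pics/top0.png')[145:240,190:378]; b=cv2.imread('pics/side0.png')[175:275,200:335]
a=cv2.resize(a,None,fx=4.2,fy=4.2,interpolation=cv2.INTER_CUBIC)
cv2.imwrite('pics/a.png',cv2.convertScaleAbs(a,alpha=1.3))
b=cv2.resize(b,None,fx=5,fy=5,interpolation=cv2.INTER_CUBIC); cv2.imwrite('pics/b.png',b)
f=grab('top'); im=f['pixels']; hsv=cv2.cvtColor(im,cv2.COLOR_RGB2HSV)
# tiles: reddish within track
m=((hsv[...,0]<13)&(hsv[...,1]>100)).astype('uint8'); m[:150]=0;m[240:]=0;m[:,:240]=0;m[:,355:]=0
n,l,s,c=cv2.connectedComponentsWithStats(m)
for i in range(1,n):
    if s[i,4]>40: print('tile',s[i],c[i],ray(f,c[i],.067))
w=((hsv[...,2]>140)&(hsv[...,1]>15)&(hsv[...,0]<25)).astype('uint8'); w[:150]=0;w[240:]=0;w[:,:240]=0;w[:,355:]=0
w=cv2.morphologyEx(w|m,cv2.MORPH_CLOSE,np.ones((9,9)))
cs=max(cv2.findContours(w,0,2)[0],key=cv2.contourArea); r=cv2.minAreaRect(cs); bp=ray(f,cv2.boxPoints(r),.057); print('floor',r,bp,bp.mean(0),np.linalg.norm(np.diff(bp,axis=0),axis=1))
d=(im.max(2)<45).astype('uint8'); d[:170]=0; d[205:]=0; d[:,:140]=0; d[:,180:]=0
cs=max(cv2.findContours(d,0,2)[0],key=cv2.contourArea); print('disc',cv2.boundingRect(cs)); print(ray(f,[[157,188.5],[181,140]],.012))
print('track', ray(f,[[202,150],[198,226],[371,162],[367,235]],.056))
E
```

```text
tile [267 173  25  30 313] [278.58146965 188.6485623 ] [[ 0.51533305 -0.00710974  0.067     ]]
tile [307 187  28  30 341] [321.24633431 200.40469208] [[ 0.48119859 -0.13817162  0.067     ]]
floor ((298.5301513671875, 193.69509887695312), (92.82434844970703, 59.73030090332031), 4.0141754150390625) [[ 0.41717916  0.07884679  0.057     ]
 [ 0.60197715  0.06885645  0.057     ]
 [ 0.58587173 -0.21866208  0.057     ]
 [ 0.40156826 -0.20613004  0.057     ]] [ 0.50164908 -0.06927222  0.057     ] [0.18506784 0.28796925 0.18472904]
disc (147, 170, 23, 28)
[[0.51338497 0.3803226  0.012     ]
 [0.67145398 0.30747806 0.012     ]]
track [[ 0.63314368  0.23247008  0.056     ]
 [ 0.39703263  0.23924664  0.056     ]
 [ 0.60316252 -0.29356587  0.056     ]
 [ 0.37737962 -0.28085402  0.056     ]]
```

View pics/a.png

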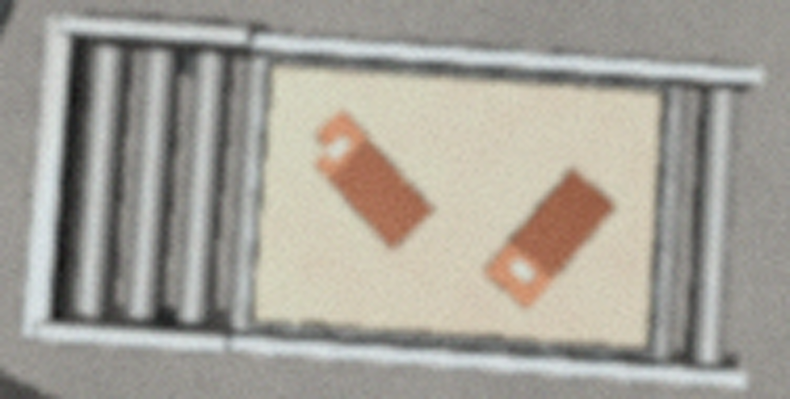

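View pics/b.png

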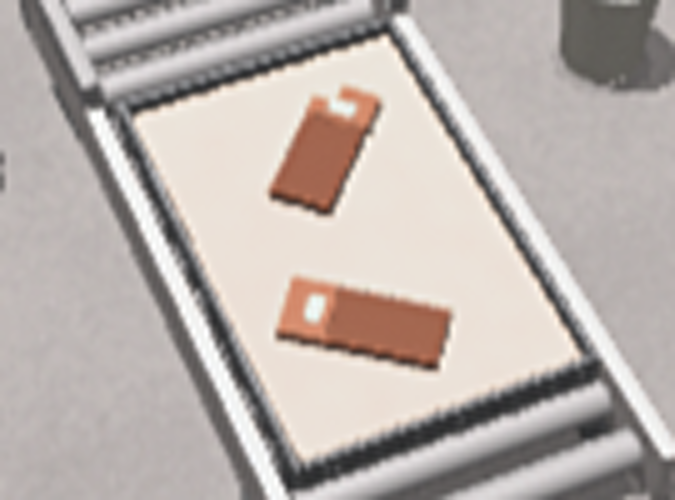

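The notched tile is the one nearer the bay, at top (278,188); its bare end faces the bay and +x. The plain tile is at (321,200). Next: the reader's direction, and whether the gripper is clear of the pot.

```bash
python3 - <<'E'
from h import *
a=cv2.imread('pics/top0.png')[110:210,130:210]; b=cv2.imread('pics/side0.png')[75:160,195:285]
cv2.imwrite('pics/r.png',np.hstack([cv2.resize(a,(480,600),interpolation=2),np.zeros((600,4,3),'uint8'),cv2.resize(b,(316,300),interpolation=2).repeat(1,0) if 0 else cv2.copyMakeBorder(cv2.resize(b,(316,298),interpolation=2),0,302,0,0,0)]))
f=grab('top'); g=grab('side')
im=f['pixels']
# disc: dark neutral
for n,F,box in(('top',f,(135,172,176,205)),('side',g,(200,130,232,158))):
    x0,y0,x1,y1=box; m=(F['pixels'][y0:y1,x0:x1].max(2)<60).astype('uint8')
    m=cv2.morphologyEx(m,cv2.MORPH_OPEN,cv2.getStructuringElement(2,(9,9)) if n=='top' else np.ones((5,5),'uint8'))
    c=max(cv2.findContours(m,0,2)[0],key=cv2.contourArea); e=cv2.fitEllipse(c); print(n,e,ray(F,np.array(e[0])+[x0,y0],.012))
# tile corners from crop a (bare whole corner, glaze corners)
px=np.array([[345,112],[432,208],[392,247]])/4.2+[190,145]
w=ray(f,px,.067); print(w,np.linalg.norm(np.diff(w,axis=0),axis=1)); c=(w[0]+w[2])/2; d=w[0]-w[1]; print('centre',c,'yaw',np.arctan2(d[1],d[0]))
print('tcp px',proj(f,bot.observe()['position']),proj(g,bot.observe()['position']))
E
```

```text
top ((27.48393440246582, 3.290916919708252), (8.74594783782959, 16.57527732849121), 23.547527313232422) [[0.55616299 0.36397155 0.012     ]]
side ((44.70207214355469, 12.594562530517578), (5.945837020874023, 55.08473205566406), 86.0844497680664) [[0.60739255 0.33856115 0.012     ]]
[[ 0.56739334  0.01332662  0.067     ]
 [ 0.49793426 -0.05108596  0.067     ]
 [ 0.4690404  -0.0222141   0.067     ]] [0.09472879 0.04084654]
centre [ 0.51821687 -0.00444374  0.067     ] yaw 0.7477194436534953
tcp px [[ 59.97211468 282.89877103]] [[123.36974364  86.14359479]]
```

View pics/r.png

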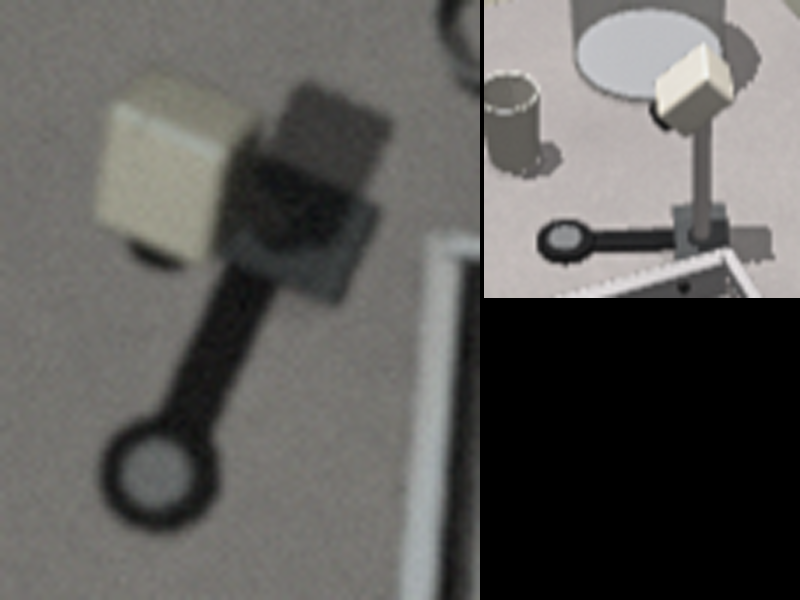

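The disc centre is at top (156.7,188.5) and side (218.1,142.9). The bar runs from the disc up and right to about (171.7,157.5), with the base plate near side (256.5,140.6).

```bash
python3 - <<'E'
from h import *
f=grab('top'); g=grab('side')
t=ray(f,[[156.7,188.5],[161.67,179.2],[171.67,157.5]],.010); s=ray(g,[[218.1,142.9],[250,143.5],[256.5,140.6]],.010)
print(t,s)
for w in(t,s):
    for k in(1,2): d=w[k]-w[0]; print(np.arctan2(d[1],d[0]),np.linalg.norm(d))
E
```

```text
[[0.51348429 0.38179228 0.01      ]
 [0.54368374 0.3666998  0.01      ]
 [0.61439467 0.33648079 0.01      ]] [[0.51501781 0.38352102 0.01      ]
 [0.62454146 0.32703414 0.01      ]
 [0.65436869 0.33084051 0.01      ]]
-0.46345552161083936 0.033760768632671856
-0.4220444229057876 0.11061661889873113
-0.47616852731470327 0.12323228630277751
-0.36143515867188564 0.14897618894314846
```

>>> jog_arm([
  [0,0,-0.7,0,0],
  [0,0,-0.7,0,0],
  [0,0,0,-1,0],
  [0,0,0,-1,0],
  [0,0,0,-1,0],
  [0,0,0,-1,0],
  [0,0,0,-0.5,0],
])

```text
clock: 1.05
position: [0.2479, 0.5737, 0.2733]
tool_rot: [-3.142, -0.0, 3.097]
force: [-0.2, 0.1, 0.0]
grip_width: 0.0001
finger_force: 0.0
```

>>> jog_arm([
  [-0.5,-1,0,0,0],
  [-0.5,-1,0,0,0],
  [-0.5,-1,0,0,0],
  [-0.5,-1,0,0,0],
  [-0.5,-1,0,0,0],
  [-0.5,-1,0,0,0],
  [-0.5,-1,0,0,0],
  [-0.5,-1,0,0,0],
  [-0.5,-1,0,0,0],
  [-0.5,-1,0,0,0],
  [-0.5,-1,0,0,0],
  [-0.5,-1,0,0,0],
])

```text
clock: 2.25
position: [0.4108, 0.2043, 0.2735]
tool_rot: [3.141, 0.0, 3.094]
force: [0.8, 0.4, 0.2]
grip_width: -0.0003
finger_force: 0.0
```

>>> jog_arm([
  [-0.28,-1,0,0,0],
  [-0.28,-1,0,0,0],
  [-0.28,-1,0,0,0],
  [-0.28,-1,0,0,0],
  [-0.28,-1,0,0,0],
  [-0.28,-1,0,0,0],
  [-0.28,-1,0,0,0],
  [-0.28,-1,0,0,0],
  [-0.28,-1,0,0,0],
  [-0.28,-1,0,0,0],
  [-0.28,-1,0,0,0],
  [-0.28,-1,0,0,0],
])

```text
clock: 3.45
position: [0.4941, -0.1601, 0.2734]
tool_rot: [-3.142, 0.0, 3.094]
force: [0.3, 0.8, 0.4]
grip_width: 0.0002
finger_force: 0.0
```

>>> jog_arm([
  [-0.2,-1,0,0,0],
  [0,-1,0,0,0],
  [0,-1,0,0,0],
  [0,-0.4,0,0,0],
  [0,0,1,0,0],
  [0,0,1,0,0],
  [0,0,1,0,0],
  [0,0,1,0,0],
  [0,0,1,0,0],
])

```text
clock: 4.35
position: [0.4952, -0.2604, 0.1223]
tool_rot: [3.141, 0.0, 3.094]
force: [1.1, 0.2, -0.5]
grip_width: 0.0
finger_force: 0.0
```

```bash
python3 - <<'E'
from h import *
f=grab('top','t1.png'); g=grab('side','s1.png')
a=cv2.resize(f['pixels'][120:260,230:420],None,fx=3,fy=3); b=cv2.resize(g['pixels'][150:310,190:380],None,fx=2.4,fy=2.4)
cv2.imwrite('pics/p1.png',np.vstack([a[:300,:456],b[:300]])[...,::-1])
print(bot.observe()['position'])
E
```

```text
[ 0.49349807 -0.25966152  0.12034657]
```

View pics/s1.png

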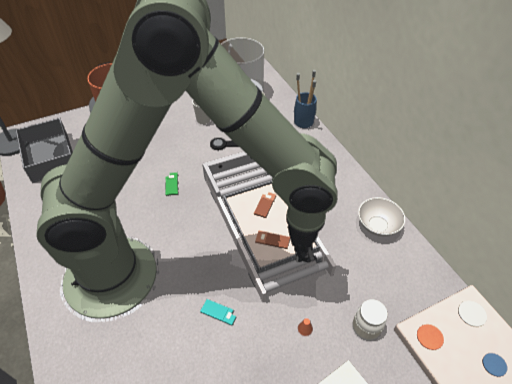

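The gripper is over the rollers behind the tray's end, tip near (303,260) and clear of the rim. Lowering it to push height.

>>> jog_arm([
  [0,0,0.8,0,0],
  [0,0,0.8,0,0],
  [0,0,0.6,0,0],
  [0,0,0,0,0],
])

```text
clock: 4.85
position: [0.4948, -0.2605, 0.0569]
tool_rot: [3.141, -0.002, 3.094]
force: [0.2, -0.2, 0.9]
grip_width: -0.0
finger_force: 0.0
```

>>> jog_arm([
  [0,0.3,0,0,0],
  [0,0.3,0,0,0],
  [0,0.3,0,0,0],
  [0,0.3,0,0,0],
  [0,0.3,0,0,0],
  [0,0.3,0,0,0],
  [0,0.3,0,0,0],
  [0,0.3,0,0,0],
])

```text
clock: 5.65
position: [0.4986, -0.1884, 0.0573]
tool_rot: [-3.141, 0.0, 3.094]
force: [1.1, -4.6, 2.9]
grip_width: -0.0001
finger_force: 1.7
```

>>> jog_arm([
  [0,0.2,0,0,0],
  [0,0.2,0,0,0],
  [0,0.2,0,0,0],
  [0,0.2,0,0,0],
  [0,0.2,0,0,0],
  [0,0.2,0,0,0],
  [0,0.2,0,0,0],
  [0,0.2,0,0,0],
  [0,0.2,0,0,0],
  [0,0.2,0,0,0],
])

```text
clock: 6.65
position: [0.5013, -0.1287, 0.0573]
tool_rot: [-3.142, -0.0, 3.094]
force: [1.4, -3.5, 1.3]
grip_width: 0.0
finger_force: 1.5
```

>>> jog_arm([
  [0,0.15,0,0,0],
  [0,0.15,0,0,0],
  [0,0.15,0,0,0],
  [0,0.1,0,0,0],
  [0,0.1,0,0,0],
])

```text
clock: 7.15
position: [0.5023, -0.1095, 0.0573]
tool_rot: [-3.142, -0.0, 3.094]
force: [1.7, -2.1, -0.7]
grip_width: -0.0001
finger_force: 1.1
```

>>> jog_arm([
  [0,0.1,0,0,0],
  [0,0.1,0,0,0],
  [0,0.1,0,0,0],
])

```text
clock: 7.45
position: [0.5027, -0.1005, 0.0573]
tool_rot: [-3.142, -0.0, 3.094]
force: [1.5, -3.0, -0.4]
grip_width: 0.0004
finger_force: 1.1
```

```bash
python3 - <<'E'
from h import *
f=grab('top'); g=grab('side')
b=cv2.resize(g['pixels'][135:255,190:330],None,fx=5,fy=5,interpolation=2); cv2.imwrite('pics/p2.png',b[...,::-1])
print(bot.observe()['position'],bot.observe()['force'])
E
```

```text
[ 0.50254105 -0.10005685  0.05722987] [-0.69538259  0.49282833 -0.52553291]
```

View pics/p2.png

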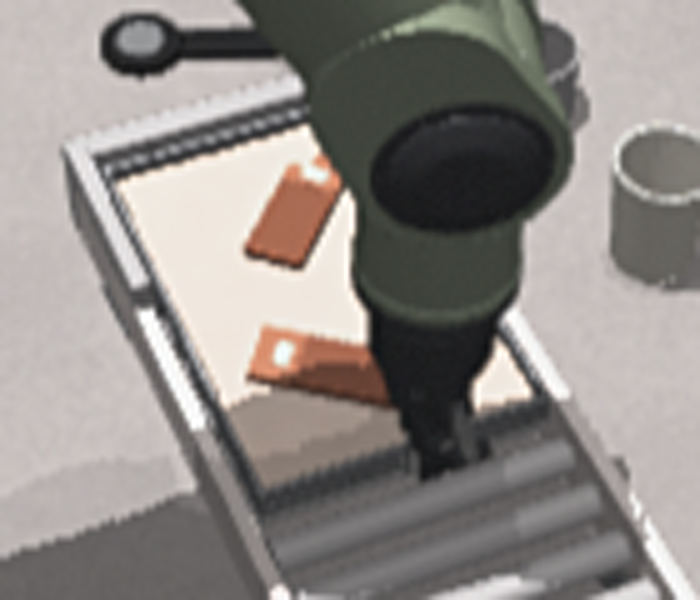

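The tray is nearly against the stop, with a thin dark gap left at its bay end. I'll creep forward until the force rises.

>>> jog_arm([
  [0,0.08,0,0,0],
  [0,0.08,0,0,0],
  [0,0.08,0,0,0],
])

```text
clock: 7.85
position: [0.5029, -0.0934, 0.0572]
tool_rot: [-3.142, -0.0, 3.094]
force: [-0.2, -1.7, -1.6]
grip_width: 0.0001
finger_force: 1.1
```

>>> jog_arm([
  [0,0.07,0,0,0],
  [0,0.07,0,0,0],
])

```text
clock: 8.05
position: [0.5034, -0.0898, 0.0573]
tool_rot: [-3.141, 0.001, 3.093]
force: [3.0, -14.4, -2.6]
grip_width: 0.0003
finger_force: 7.1
```

>>> jog_arm([
  [0,0.03,0,0,0],
  [0,0,0,0,0],
  [0,0,0,0,0],
])

```text
clock: 8.35
position: [0.5036, -0.0898, 0.0574]
tool_rot: [-3.14, 0.001, 3.093]
force: [1.0, -11.5, -3.2]
grip_width: -0.0002
finger_force: 5.6
```

>>> jog_arm([
  [0,-0.2,0,0,0],
  [0,-0.5,0,0,0],
  [0,-0.5,0,0,0],
  [0,0,-1,0,0],
  [0,0,-1,0,0.3],
  [0,0,-1,0,0.6],
  [0,-1,-1,0,1],
  [0,-1,-1,0,1],
  [0,-1,0,0,1],
  [0,0,0,0,1],
])

```text
clock: 9.35
position: [0.4969, -0.218, 0.2084]
tool_rot: [-3.14, 0.002, 3.09]
force: [0.2, 0.6, -0.2]
grip_width: 0.0847
finger_force: 0.0
```

```bash
python3 - <<'E'
from h import *
f=grab('top'); g=grab('side')
x=cv2.resize(f['pixels'][140:240,180:320],None,fx=5.5,fy=5.5,interpolation=2); cv2.imwrite('pics/p3.png',x[...,::-1])
for n,F in(('top',f),('side',g)):
    hsv=cv2.cvtColor(F['pixels'],cv2.COLOR_RGB2HSV); m=((hsv[...,0]<14)&(hsv[...,1]>85)&(hsv[...,2]>50)).astype('uint8')
    cen=proj(F,[.526,.14,.067])[0]; yy,xx=np.mgrid[:384,:512]; m[(xx-cen[0])**2+(yy-cen[1])**2>32**2]=0
    m=cv2.morphologyEx(m,cv2.MORPH_CLOSE,np.ones((5,5),'uint8'))
    c=max(cv2.findContours(m,0,2)[0],key=cv2.contourArea); P=ray(F,c[:,0],.067)[:,:2].astype('f4')
    r=cv2.minAreaRect(P*1000); print(n,r,cv2.boxPoints(r).round())
E
```

```text
top ((527.2334594726562, 137.80397033691406), (96.35737609863281, 38.52699661254883), 42.51175308227539) [[479. 119.]
 [505.  91.]
 [576. 156.]
 [550. 185.]]
side ((526.996337890625, 136.26600646972656), (100.28511810302734, 41.45211410522461), 42.46506881713867) [[476. 118.]
 [504.  87.]
 [578. 155.]
 [550. 185.]]
```

View pics/p3.png

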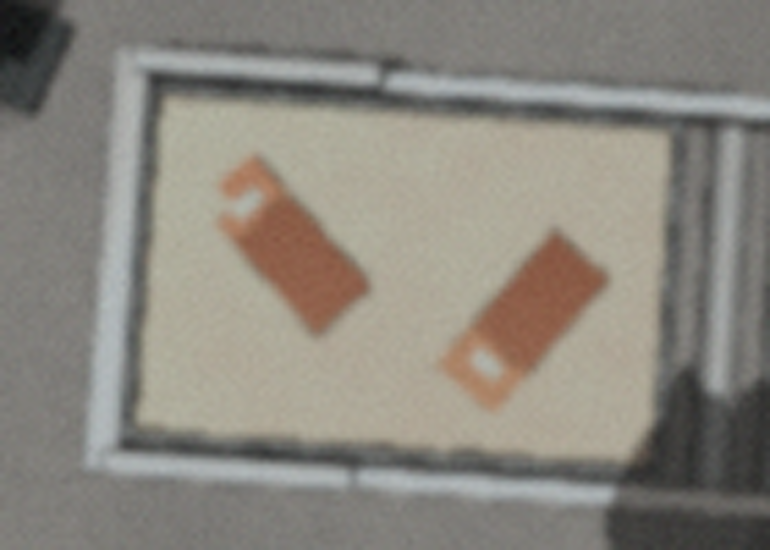

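The tray sits against the stop (left wall at x≈135). Both views agree on the notched tile: centre (0.527,0.137), yaw 42.5°. Moving over it now.

>>> jog_arm([
  [-0.1,0.9,0,0,1],
  [0,1,0,0,1],
  [0,1,0,0,1],
  [0,1,0,0,1],
  [0,1,0,0,1],
  [0,1,0,0,1],
  [0,1,0,0,1],
  [0,1,0,0,1],
  [0,1,0,0,1],
  [0,1,0,0,1],
  [0,1,0,0,1],
  [0,0.7,0,0,1],
])

```text
clock: 10.65
position: [0.5159, 0.1366, 0.2069]
tool_rot: [3.141, -0.001, 3.097]
force: [0.3, -0.6, 0.0]
grip_width: 0.0855
finger_force: 0.0
```

>>> jog_arm([
  [0,0,0,-1,1],
  [0,0,0,-1,1],
  [0,0,0,-1,1],
  [0,0,0,-1,1],
  [0,0,0,-1,1],
  [0,0,0,-1,1],
  [0,0,0,-1,1],
  [0,0,0,-1,1],
  [0,0,0,-1,1],
  [0,0,0,-0.9,1],
  [0,0,0,0,1],
])

```text
clock: 11.75
position: [0.5163, 0.1342, 0.207]
tool_rot: [3.141, -0.0, -2.395]
force: [0.7, 0.7, 0.5]
grip_width: 0.0855
finger_force: 0.0
```

>>> jog_arm([
  [0.08,-0.17,0.8,0,1],
  [0,0,1,0,1],
  [0,0,1,0,1],
  [0,0,1,0,1],
  [0,0,0.7,0,1],
  [0,0,0.4,0,1],
  [0,0,0.15,0,1],
  [0,0,0,0,1],
])

```text
clock: 12.55
position: [0.5185, 0.1281, 0.0558]
tool_rot: [3.141, -0.0, -2.398]
force: [0.5, 0.5, 0.1]
grip_width: 0.0854
finger_force: 0.0
```

>>> jog_arm([
  [0,0,0,0,0.55],
  [0,0,0,0,0.55],
  [0,0,0,0,0.55],
  [0,0,0,0,0],
  [0,0,0,0,0],
  [0,0,0,0,0],
  [0,0,0,0,0],
], newtons=50)

```text
clock: 13.25
position: [0.519, 0.1279, 0.0566]
tool_rot: [-3.141, 0.001, -2.397]
force: [-2.1, 0.7, 10.8]
grip_width: 0.0405
finger_force: 49.2
```

>>> jog_arm([
  [0,0,-0.3,0,0],
  [0,0,-0.6,0,0],
  [0,0,-0.9,0,0],
  [0,0,-0.9,0,0],
  [0,0,-0.9,0,0],
  [0,0,-0.9,0,0],
  [0,0,0,0,0],
])

```text
clock: 13.95
position: [0.52, 0.1281, 0.1945]
tool_rot: [-3.14, 0.005, -2.398]
force: [0.3, 1.0, -0.2]
grip_width: 0.0407
finger_force: 51.3
```

>>> jog_arm([
  [0,0,0,0.6,0],
  [0,0,0,0.8,0],
  [0,0,0,0.8,0],
  [0,0,0,0.8,0],
  [0,0,0,0.8,0],
  [0,0,0,0.8,0],
  [0,0,0,0.8,0],
  [0,0,0,0.8,0],
  [0,0,0,0.8,0],
  [0,0,0,0.8,0],
  [0,0,0,0.8,0],
  [0,0,0,0.8,0],
])

```text
clock: 15.15
position: [0.5183, 0.1277, 0.1906]
tool_rot: [-3.141, -0.0, 3.131]
force: [0.7, 0.1, -1.1]
grip_width: 0.0407
finger_force: 51.4
```

>>> jog_arm([
  [0,0,0,0.8,0],
  [0,0,0,0.8,0],
  [0,0,0,0.8,0],
  [0,0,0,0.8,0],
  [0,0,0,0.8,0],
  [0,0,0,0.8,0],
  [0,0,0,0.5,0],
  [0,0,0,0,0],
])

```text
clock: 15.95
position: [0.5183, 0.1278, 0.1906]
tool_rot: [-3.141, -0.0, 2.709]
force: [-0.2, 1.0, -1.0]
grip_width: 0.0401
finger_force: 51.4
```

```bash
python3 - <<'E'
from h import *
f=grab('top'); g=grab('side')
a=cv2.resize(f['pixels'][130:240,180:320],None,fx=3.5,fy=3.5,interpolation=2)[:380,:380]; b=cv2.resize(g['pixels'][100:230,180:310],(380,380),interpolation=2)
cv2.imwrite('pics/p4.png',np.hstack([a,b])[...,::-1]); print(bot.observe()['position'],bot.observe()['grip_width'])
E
```

```text
[0.51843324 0.12778444 0.19066866] 0.039942835975833306
```

View pics/p4.png

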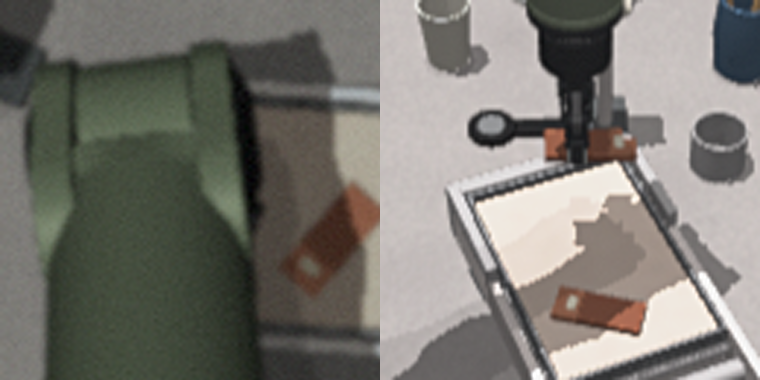

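The tile is held level, with its bare end turned towards the post. The plain tile is still on the tray, which is still home. Carrying the tile to the reader.

>>> jog_arm([
  [0.3,0.4,0,0,0],
  [0.5,0.7,0,0,0],
  [0.5,0.8,0,0,0],
  [0.6,0.8,0,0,0],
  [0.6,0.8,0,0,0],
  [0.6,0.8,0,0,0],
  [0.6,0.8,0,0,0],
  [0.5,0.8,0,0,0],
  [0.5,0.8,0,0,0],
  [0.3,0.6,0,0,0],
  [0.26,0.34,0,0,0],
  [0,0,0,0,0],
])

```text
clock: 17.25
position: [0.4701, 0.4037, 0.1904]
tool_rot: [-3.141, -0.001, 2.712]
force: [0.0, -0.4, -0.8]
grip_width: 0.0407
finger_force: 51.3
```

>>> jog_arm([
  [0,0,0.5,0,0],
  [0,0,0.7,0,0],
  [0,0,0.7,0,0],
  [0,0,0.7,0,0],
  [0,0,0.37,0,0],
  [0,0,0,0,0],
])

```text
clock: 17.85
position: [0.4709, 0.4005, 0.1001]
tool_rot: [-3.139, -0.001, 2.709]
force: [-0.6, 0.1, 0.3]
grip_width: 0.0406
finger_force: 51.3
```

```bash
python3 - <<'E'
from h import *
f=grab('top'); g=grab('side')
a=cv2.resize(f['pixels'][120:220,120:220],(390,390),interpolation=2); b=cv2.resize(g['pixels'][70:170,180:280],(390,390),interpolation=2)
cv2.imwrite('pics/p5.png',np.hstack([a,b])[...,::-1]); o=bot.observe(); print(o['position'],o['tool_rot'],o['grip_width'])
for F in (f,g): print(proj(F,[[.514,.382,.112],[.471,.402,.112]]))
E
```

```text
[0.4716364  0.40155815 0.10211537] [3.14144669e+00 2.85826363e-04 2.70907028e+00] 0.04015717907468614
[[147.99349473 186.24660237]
 [140.78258156 200.64918838]]
[[216.2374288  122.82011409]
 [203.29980252 122.92374576]]
```

View pics/p5.png

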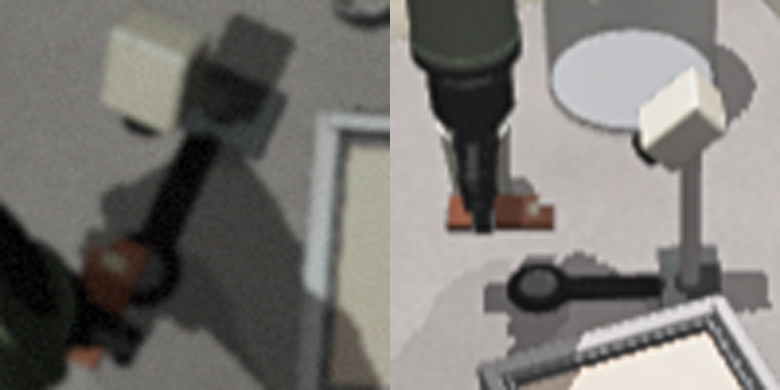

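The label is at top (149.2,187.4) and side (216.7,123.3), within about 1 px of where it should be over the disc. The tile is level and points at the post, so I'm handing in.

```bash
python3 -c "
from workcell import bot
print(bot.job_done())"
```

```text
the job is handed in; nothing more can be done
None
```

I pushed the tray home against the end stop, and the arm is now holding the notched tile level and label up, bare end towards the post, with its label about 10 cm above the target disc (within about 4 mm sideways by the cameras); the plain tile is still on the tray and the job was handed in at about 18 s, though no verdict was returned.

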